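# Load the centrifuge in balance

## Robot

A 6-joint arm with a two-finger parallel gripper is mounted at the origin on the work surface. World frame = base frame: x ahead of the robot, y to its left, z up, the work surface at z = 0. Lengths are in m, angles in degrees, forces in N, time in s.
With the tool pointing down it reaches from about 0.35 to 0.875 m from the base axis. Payload 4.2 kg.
Tool frame: the origin (TCP) lies between the finger pads; the fingertips stand 19 mm ahead of it and the grasp point (between the pads) is the TCP; z points along the fingers, y is the line along which they close (so a half turn about z gives the same grasp; the last joint's range is limited). The gripper opens to 87 mm and grips with 3 to 60 N. Pads are 19 mm wide; open, the fingers measure 117 mm over their backs; the gripper's body (75 mm by 190 mm) begins 51 mm behind the grasp point.
Start: joints at [-58.522, 22.042, 0.453, 0, -68.411, -14.817], TCP at [0.179, -0.599, 0.242] pointing down, gripper open.
Joint ranges: [-179.83, 179.83], [-69.29, 118.12], [-61.27, 80.66], [-181.25, 117.63], [-171.15, -9.14], [-177.46, 177.46]. Speed limits (degrees/s): [159.86, 159.86, 180, 180, 180, 180].

## Interface

Orientations are given as a 3x3 rotation matrix whose columns are the frame's x, y, z axes.
In Python, from station import r gives the robot as it stands.
- The arm moves only by the tool drive_tool, never from a script. Its argument "steps" is one flat list of numbers, 7 for each row, row after row: the turn, a rotation vector about the tool's x, y, z in rad, then the shift along the tool's x, y, z in m, then the opening, from 0 (shut) to 1 (fully open). A call has 1 to 10 rows; each row shifts and turns the commanded pose from where the row before left it, along the tool's axes as they then stand; what a row does not reach is not made up. A row lasts 1/12 s, in which the tool goes at most 41.7 mm and 7.16 degrees, less where a joint would pass 70% of its speed; a pose out of reach is approached as far as the arm can. A call is refused whole if a number of a shift passes 0.0417 or a number of a turn 0.125, either way. A call with a gripper value outside its range is refused whole. The fingers move at their own pace and stop on an object; the grip force is fixed at half the most. Time passes only in rows, so rows that do not move let the fingers close. It gives the time, the measured TCP pose, the force, the opening and the grip force at its end, in the units of the state.
- r.sense(): the state, without advancing time (a new reading comes with each control period).
- r.capture(name): name is "side" or "top"; returns the picture (420x560x3 uint8, blue, green, red); there is no depth.
- r.camera_params(name): a dict with "camera_matrix" (3x3 intrinsics, pixels), "k1" (the pictures are not rectified: a ray, as slopes to the right and down, at radius r is drawn at 1 + k1 r^2 times it, then the intrinsics apply), "extrinsics" (4x4, takes a point from world to camera coordinates). Camera axes: x right, y down, z forward; pixel columns grow to the right and rows downward; lengths in m; the calibration is good to about 2 mm. A picture is of the moment at which its call begins. camera_params takes no time and is no camera call.
- r.finish_job(): hands the job in; it is judged then, once.
The state is a dict: "time_s": time; "joints": joint angles; "joint_velocities": joint speeds; "effort": joint torques, N m; "tcp_pos": TCP position; "ee_rot": TCP orientation; "wrist_force": force on the tool from outside, world axes, zero at the start; "moment": the same for the moment, N m; "gripper_width": opening from 0.0 (shut) to 1.0 (fully open); "gripper_force": force on a finger pad.
Only numpy, scipy, OpenCV 4.12 (cv2) and the standard library are available. Lean on these libraries where they do the work, as an engineer would, in place of code of your own. Each camera call takes 0.05 s, during which the arm holds its last target. There are 200 camera calls.

## Task

Load the centrifuge for a balanced spin: stand the four sample tubes with red, blue, yellow and green caps in the four rotor buckets, one to a bucket, so that the two large tubes (red and blue caps) sit opposite each other and the two small ones (yellow and green caps) sit opposite each other. Keep the tubes upright and lower each to the floor of its bucket without dropping it. Leave the white-capped tube and the specimen pot standing where they are.

Things in the scene. Friction and masses are not known exactly. Their poses are not given: they have to be found in the camera images.
- tube_red: a large sample tube with a red screw cap, frosted body and paper label, standing upright on the bench. Origin: centre of its underside; z up its axis. 115 mm tall, body 29 mm across, the ribbed cap 35 mm across and fills the top 24 mm; about 70 g.
- tube_blue: a large sample tube with a blue screw cap, frosted body and paper label, standing upright on the bench. Origin: centre of its underside; z up its axis. 115 mm tall, body 29 mm across, the ribbed cap 35 mm across and fills the top 24 mm; about 70 g.
- tube_yellow: a small sample tube with a yellow screw cap, frosted body and paper label, standing upright on the bench. Origin: centre of its underside; z up its axis. 93 mm tall, body 27 mm across, the ribbed cap 31 mm across and fills the top 22 mm; about 40 g.
- tube_green: a small sample tube with a green screw cap, frosted body and paper label, standing upright on the bench. Origin: centre of its underside; z up its axis. 93 mm tall, body 27 mm across, the ribbed cap 31 mm across and fills the top 22 mm; about 40 g.
- tube_white: a small sample tube with a white screw cap, frosted body and paper label, standing upright on the bench. Origin: centre of its underside; z up its axis. 93 mm tall, body 27 mm across, the ribbed cap 31 mm across and fills the top 22 mm; about 40 g. Not part of this run: leave it alone.
- pot: a small specimen pot with a dark lid, 61 mm tall, 45 mm across at the lid, standing on the bench; origin: centre of its underside. Not part of this run: leave it alone.
- bucket_a: dark round rotor bucket, open upwards, one dot on its tab; opposite bucket_c. Origin: centre of its inner floor; z up, x outwards from the rotor's centre. Bore 35 mm across, 50 mm deep, mouth flared to 50 mm inside, 60 mm outside. It is fixed: it neither swings nor turns. Opposite buckets are 156 mm apart, neighbours 110 mm (centres).
- bucket_b: dark round rotor bucket, open upwards, two dots on its tab; opposite bucket_d. Origin: centre of its inner floor; z up, x outwards from the rotor's centre. Same size as bucket_a. The four hang in a cross in the 310 mm wide bowl of a white bench centrifuge; their mouths are 175 mm above the bench, the rotor's hub and arms lower.
- bucket_c: dark round rotor bucket, open upwards, three dots on its tab; opposite bucket_a. Origin: centre of its inner floor; z up, x outwards from the rotor's centre. Same size as bucket_a. The centrifuge's deck round the bowl is 185 mm above the bench (gasket 190 mm) and reaches 215 mm from the rotor's centre towards the tubes, 175 mm the other ways.
- bucket_d: dark round rotor bucket, open upwards, four dots on its tab; opposite bucket_b. Origin: centre of its inner floor; z up, x outwards from the rotor's centre. Same size as bucket_a. The centrifuge's lid stands open on the side away from the tubes: hinged 175 mm from the rotor's centre, leaning outwards, up to 0.55 m high.

How it is judged:
By the outcome, as a careful person would: the job done as asked, in the order asked, and still so for the second after the job is handed in, with the robot touching nothing.
It also fails if it takes over 112 s, if anything falls off the work surface, if the arm or the gripper's body presses on something with over 40 N, if the wrist force passes 120 N, or if a joint passes its speed limit or range.

## Working session

There is one attempt and no reset: what is moved stays moved. The work goes in short steps, Python scripts to look and compute and a tool call to move; the robot and the scene stay as the last step left them, time stands still between calls to the robot, and variables do not carry over. Pictures are saved under pics/ and viewed, at most 14 in all, crops included, and the job is handed in when it is done.

Besides the shell and the picture viewer there is one more tool, called in YAML: its name, and indented under it one key for each argument. drive_tool: Moves the arm, as the interface text tells. Its arguments: {"type":"object","properties":{"steps":{"type":"array"}},"required":["steps"]}

```bash
mkdir -p pics; python3 - <<'E'
from station import r
import cv2
for n in("side","top"):
    cv2.imwrite(f"pics/{n}0.png",r.capture(n)); p=r.camera_params(n)
    print(n,p)
s=r.sense();print(s)
E
```

```text
side {'camera_matrix': array([[389.71369909,   0.        , 273.80406311],
       [  0.        , 389.71369909, 205.76612398],
       [  0.        ,   0.        ,   1.        ]]), 'k1': -0.09071944402509538, 'extrinsics': array([[-0.78203507, -0.62315891, -0.00970167,  0.41765976],
       [-0.43925572,  0.56215472, -0.70073996,  0.29997371],
       [ 0.44212618, -0.54374171, -0.71335082,  0.74112509],
       [ 0.        ,  0.        ,  0.        ,  1.        ]])}
top {'camera_matrix': array([[480.00822007,   0.        , 289.91615363],
       [  0.        , 480.00822007, 201.64288094],
       [  0.        ,   0.        ,   1.        ]]), 'k1': 0.00647358763523019, 'extrinsics': array([[ 0.02291938, -0.99970387,  0.00817726, -0.00545664],
       [-0.99756302, -0.02340793, -0.06572743,  0.52911135],
       [ 0.06589938, -0.0066509 , -0.99780411,  1.29859581],
       [ 0.        ,  0.        ,  0.        ,  1.        ]])}
{'time_s': 0.1, 'joints': array([-5.85237847e+01,  2.20858347e+01,  3.87680555e-01, -2.36193986e-02,
       -6.84117645e+01, -1.48159263e+01]), 'joint_velocities': array([-6.19795214e-02, -1.21287930e-01,  1.95067148e-01,  9.91407194e-02,
       -2.21045155e-05,  2.34889076e-01]), 'effort': array([ 1.36243225e-04, -3.91688740e+01,  1.87934893e+01,  4.23186332e+00,
        1.34960367e-02, -7.96550921e-05]), 'tcp_pos': array([ 0.17904544, -0.59828248,  0.24057934]), 'ee_rot': array([[-9.58064970e-01, -2.86550273e-01, -6.74771453e-04],
       [-2.86551042e-01,  9.58063217e-01,  1.83627742e-03],
       [ 1.20287914e-04,  1.95262953e-03, -9.99998086e-01]]), 'wrist_force': array([ 0.17785508, -0.64901043, -0.49262352]), 'moment': array([-0.03016064,  0.04054248,  0.00353786]), 'gripper_force': 0.0, 'gripper_width': 0.9974123073194442}
```

View pics/top0.png

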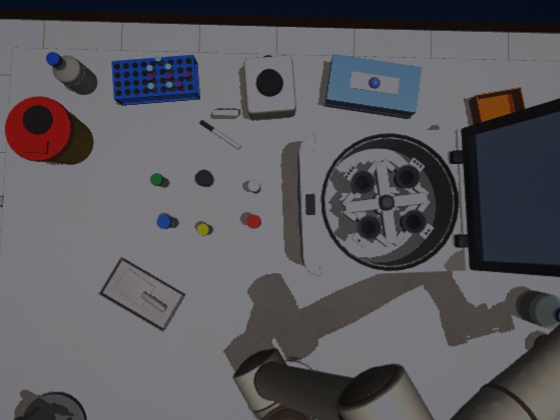

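View pics/side0.png

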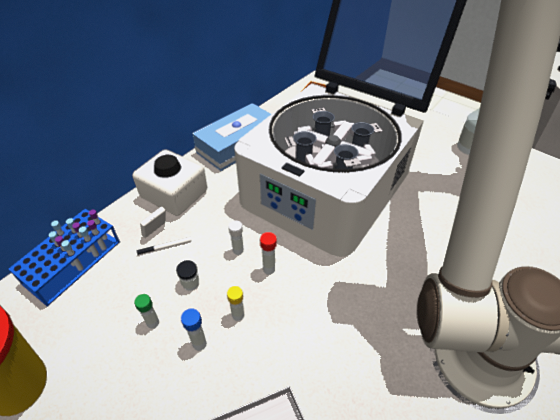

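The top view shows the caps: green (157,180), blue (165,221), yellow (203,229), red (254,221), white (253,186) and pot (204,178). The buckets are near (362,183), (407,177), (370,227) and (415,221). The side view agrees. Next I'll enlarge both areas.

```bash
python3 - <<'E'
import cv2,numpy as np
i=cv2.imread("pics/top0.png")
a=cv2.resize(i[165:245,140:270],None,fx=6,fy=6,interpolation=cv2.INTER_CUBIC)
b=cv2.resize(i[155:250,335:440],None,fx=6,fy=6,interpolation=cv2.INTER_CUBIC)
b=np.clip(b.astype(float)*1.7,0,255).astype('uint8')
cv2.imwrite("pics/a.png",a);cv2.imwrite("pics/b.png",b)
E
```

```text
(no output)
```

View pics/a.png

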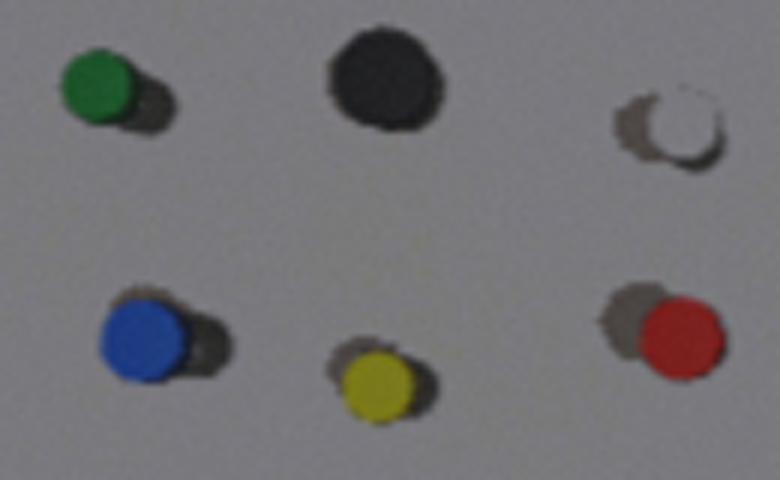

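View pics/b.png

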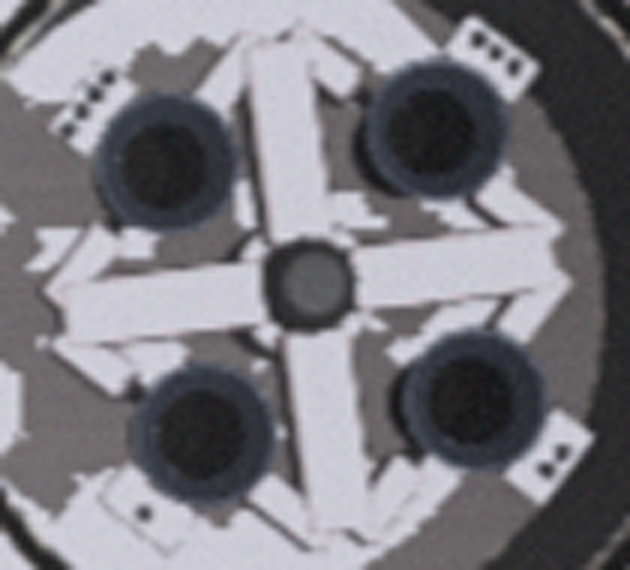

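```bash
cat > h.py <<'E'
from station import r
import cv2,numpy as np
def cam(n):
    p=r.camera_params(n);K=p["camera_matrix"];E=p["extrinsics"];return K,np.array([p["k1"],0,0,0]),E
def back(n,uv,z):
    K,d,E=cam(n);q=cv2.undistortPoints(np.array([[uv]],float),K,d)[0,0]
    R=E[:3,:3];c=-R.T@E[:3,3];v=R.T@np.array([*q,1]);return c+v*(z-c[2])/v[2]
def proj(n,P):
    K,d,E=cam(n);return cv2.projectPoints(np.array(P,float).reshape(-1,1,3),cv2.Rodrigues(E[:3,:3])[0],E[:3,3],K,d)[0].reshape(-1,2)
def at():
    s=r.sense();print(s["time_s"],np.round(s["tcp_pos"],4),np.round(s["ee_rot"],3).tolist(),np.round(s["joints"],1),s["gripper_width"],s["gripper_force"],np.round(s["wrist_force"],1))
E
python3 - <<'E'
from h import *
f=lambda X,Y,ox,oy:((X+.5)/6-.5+ox,(Y+.5)/6-.5+oy)
for n,X,Y,z in(("green",98,86,.093),("blue",144,339,.115),("yellow",379,386,.093),("red",682,338,.115),("white",686,122,.093),("pot",386,79,.061)):
    P=back("top",f(X,Y,140,165),z); print(n,P.round(4),proj("side",P).round(1))
B={n:back("top",f(X,Y,335,155),.175) for n,X,Y in(("d",168,161),("c",436,129),("a",203,432),("b",474,399))}
for n in B:print(n,B[n].round(4),proj("side",B[n]).round(1))
g=np.linalg.norm
print(g(B["a"]-B["c"]),g(B["b"]-B["d"]),sum(B.values())/4)
E
```

```text
green [0.5748 0.3549 0.093 ] [[141.5 300.5]]
blue [0.466  0.3252 0.115 ] [[189.6 316.3]]
yellow [0.4486 0.2297 0.093 ] [[233.8 292.2]]
red [0.4716 0.0991 0.115 ] [[267.1 238.3]]
white [0.5653 0.1015 0.093 ] [[234.2 225.3]]
pot [0.5844 0.2368 0.061 ] [[186.1 268.3]]
d [ 0.5719 -0.167   0.175 ] [[303.2 137.9]]
c [ 0.5875 -0.2752  0.175 ] [[322.1 116.9]]
a [ 0.463  -0.1824  0.175 ] [[344.4 151.6]]
b [ 0.4787 -0.2912  0.175 ] [[361.2 128.7]]
0.15524637422179283 0.15529315969978677 [ 0.52526789 -0.22895087  0.175     ]
```

drive_tool:
  steps: [0,0,0.097,0,0,-0.03,1,0,0,0.097,0,0,-0.03,1,0,0,0.097,0,0,-0.03,1,0,0,0,0,0.04,0,1,0,0,0,0,0.04,0,1,0,0,0,0,0.04,0,1,0,0,0,0,0.04,0,1,0,0,0,0,0.04,0,1,0,0,0,0,0.04,0,1]

```text
time_s: 0.85
tcp_pos: [0.1786, -0.3568, 0.3309]
ee_rot: [[-1.0, 0.001, -0.001], [0.001, 1.0, 0.001], [0.001, 0.001, -1.0]]
wrist_force: [1.2, 0.7, 0.8]
gripper_width: 0.998
gripper_force: 0.0
```

drive_tool:
  steps: [0,0,0,-0.04,0.02,0,1,0,0,0,-0.04,0.03,0,1,0,0,0,-0.04,0.03,0,1,0,0,0,-0.03,0.04,0,1,0,0,0,-0.02,0.04,0,1,0,0,0,-0.02,0.04,0,1,0,0,0,-0.02,0.04,0,1,0,0,0,-0.02,0.04,0,1,0,0,0,-0.02,0.04,0,1,0,0,0,-0.02,0.04,0,1]

```text
time_s: 1.68
tcp_pos: [0.4201, -0.0311, 0.3316]
ee_rot: [[-1.0, -0.001, 0.0], [-0.001, 1.0, 0.0], [-0.0, 0.0, -1.0]]
wrist_force: [0.4, -0.9, -0.8]
gripper_width: 1.004
gripper_force: 0.0
```

drive_tool:
  steps: [0,0,0,-0.0035,0.033,0.015,1,0,0,0,-0.0035,0.033,0.015,1,0,0,0,-0.0035,0.033,0.015,1,0,0,0,-0.0035,0.033,0.015,1,0,0,0,-0.0035,0.033,0.015,1,0,0,0,-0.0035,0.033,0.015,1,0,0,0,-0.0035,0.033,0.015,1,0,0,0,-0.004,0.03,0.015,1,0,0,0,0,0,0,1]

```text
time_s: 2.43
tcp_pos: [0.448, 0.2311, 0.2079]
ee_rot: [[-1.0, -0.003, -0.004], [-0.003, 1.0, -0.003], [0.004, -0.003, -1.0]]
wrist_force: [0.5, 0.1, 0.1]
gripper_width: 1.004
gripper_force: 0.0
```

```bash
python3 - <<'E'
from h import *
at()
i=r.capture("side");p=proj("side",r.sense()["tcp_pos"])[0];print(p)
cv2.imwrite("pics/c.png",cv2.resize(i[180:340,150:310],None,fx=3.7,fy=3.7,interpolation=2))
E
```

```text
2.4333 [0.448  0.2311 0.2079] [[-1.0, -0.003, -0.004], [-0.003, 1.0, -0.003], [0.004, -0.003, -1.0]] [ 4.570e+01  1.210e+01 -1.900e+01 -1.000e-01 -5.920e+01 -1.355e+02] 1.0044133003801943 0.0 [0.5 0.1 0.1]
[228.54599225 255.79831654]
```

View pics/c.png

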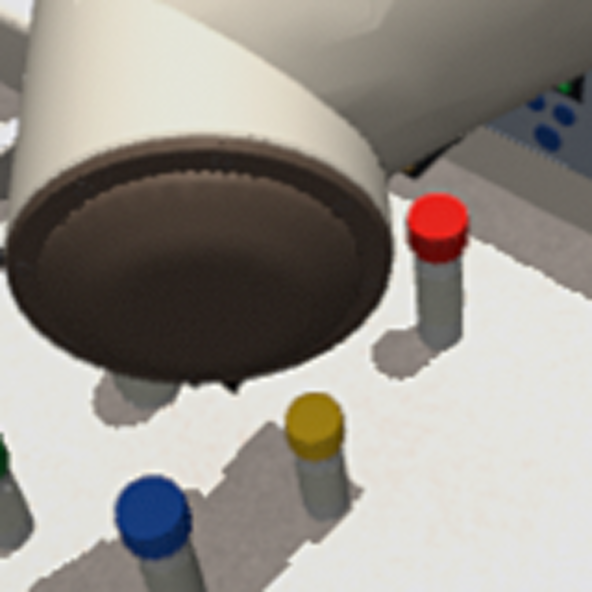

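The wrist hides the gripper here. The yellow cap at crop pixel (315,420) matches the prediction within about 1 px, so I'll go down and grip.

drive_tool:
  steps: [0,0,0,0,0,0.035,1,0,0,0,0,0,0.035,1,0,0,0,0,0,0.03,0.8,0,0,0,0,0,0.02,0.7,0,0,0,0,0,0.006,0.6,0,0,0,0,0,0,0.45,0,0,0,0,0,0,0.3,0,0,0,0,0,0,0.2,0,0,0,0,0,0,0.1,0,0,0,0,0,0,0.1]

```text
time_s: 3.32
tcp_pos: [0.4492, 0.2283, 0.0869]
ee_rot: [[-1.0, 0.0, 0.002], [0.0, 1.0, 0.002], [-0.002, 0.002, -1.0]]
wrist_force: [-0.8, 0.0, 0.0]
gripper_width: 0.479
gripper_force: 0.0
```

drive_tool:
  steps: [0,0,0,0,0,0.004,0,0,0,0,0,0,0,0,0,0,0,0,0,0,0,0,0,0,0,0,0]

```text
validation failed for argument at $.st...
```

drive_tool:
  steps: [0,0,0,0,0,0.004,0,0,0,0,0,0,0,0,0,0,0,0,0,0,0,0,0,0,0,0,0,0,0,0,0,0,0,0,0]

```text
time_s: 3.73
tcp_pos: [0.4487, 0.2279, 0.0816]
ee_rot: [[-1.0, 0.0, 0.0], [0.0, 1.0, 0.0], [-0.0, 0.0, -1.0]]
wrist_force: [-0.1, 0.9, -0.2]
gripper_width: 0.349
gripper_force: 30.0
```

drive_tool:
  steps: [0,0,0,0,0,-0.02,0,0,0,0,0,0,-0.035,0,0,0,0,0,0,-0.035,0,0,0,0,0,0,-0.04,0,0,0,0,0,0,-0.04,0,0,0,0,0,0,-0.04,0,0,0,0,0,0,-0.04,0,0,0,0,0,-0.04,0,0,0,0,0,0,-0.04,0,0,0,0,0,0,-0.04,0,0]

```text
time_s: 4.57
tcp_pos: [0.448, 0.1069, 0.332]
ee_rot: [[-1.0, -0.002, 0.0], [-0.002, 1.0, 0.001], [-0.0, 0.001, -1.0]]
wrist_force: [0.5, -0.7, -0.3]
gripper_width: 0.346
gripper_force: 30.0
```

drive_tool:
  steps: [0,0,0,0,-0.04,0,0,0,0,0,0,-0.04,0,0,0,0,0,0,-0.04,0,0,0,0,0,0,-0.04,0,0,0,0,0,0,-0.04,0,0,0,0,0,0,-0.04,0,0,0,0,0,-0.01,-0.04,0,0,0,0,0,-0.01,-0.04,0,0,0,0,0,-0.01,-0.04,0,0,0,0,0,0,-0.03,0,0]

```text
time_s: 5.4
tcp_pos: [0.4791, -0.2851, 0.3304]
ee_rot: [[-1.0, 0.002, -0.001], [0.002, 1.0, 0.0], [0.001, 0.0, -1.0]]
wrist_force: [1.1, 0.5, 0.2]
gripper_width: 0.346
gripper_force: 30.0
```

drive_tool:
  steps: [0,0,0,0,-0.006,0.02,0,0,0,0,0,0,0,0]

```text
time_s: 5.57
tcp_pos: [0.4767, -0.2893, 0.307]
ee_rot: [[-1.0, 0.005, -0.007], [0.005, 1.0, 0.004], [0.007, 0.004, -1.0]]
wrist_force: [-0.3, 0.4, -1.7]
gripper_width: 0.346
gripper_force: 30.0
```

```bash
python3 - <<'E'
from h import *
at();t=r.sense()["tcp_pos"]
i=r.capture("side");print(proj("side",[t,t-[0,0,.082],[.4787,-.2912,.175]]))
cv2.imwrite("pics/d.png",cv2.resize(i[40:200,270:470],None,fx=3.7,fy=3.7,interpolation=2))
E
```

```text
5.5667 [ 0.4767 -0.2893  0.307 ] [[-1.0, 0.005, -0.007], [0.005, 1.0, 0.004], [0.007, 0.004, -1.0]] [-14.7  13.4  -2.4  -0.1 -74.6 -75.6] 0.346025036600553 29.98311852570623 [-0.3  0.4 -1.7]
[[369.59803781  81.93433135]
 [364.44925545 112.3701261 ]
 [361.21896163 128.71201608]]
```

View pics/d.png

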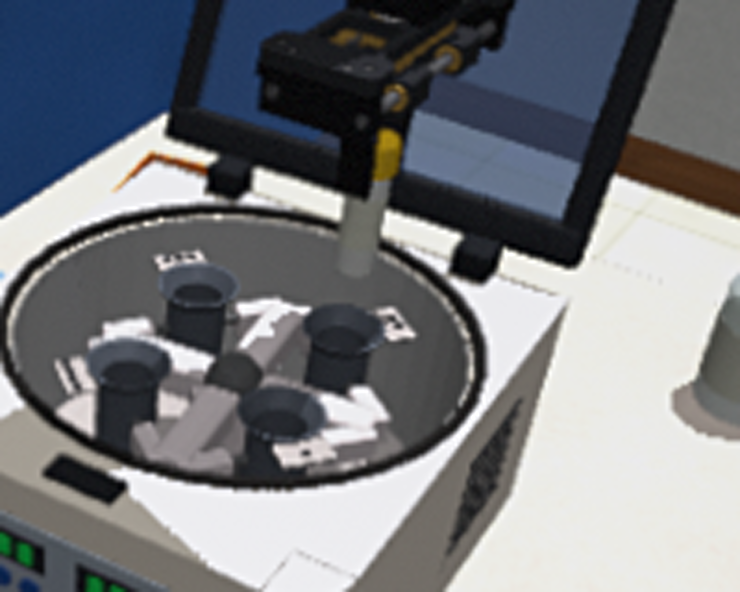

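The tube hangs upright. Its bottom is at crop (357,270) and bucket b's mouth at (344,328). Both sit about 2 px right of prediction, so they agree with each other. I'll lower it.

drive_tool:
  steps: [0,0,0,0,0,0.02,0,0,0,0,0,0,0.02,0,0,0,0,0,0,0.02,0,0,0,0,0,0,0.015,0,0,0,0,0,0,0.01,0,0,0,0,0,0,0,0,0,0,0,0,0,0,0]

```text
time_s: 6.2
tcp_pos: [0.479, -0.2892, 0.2276]
ee_rot: [[-1.0, -0.002, 0.001], [-0.002, 1.0, -0.005], [-0.001, -0.005, -1.0]]
wrist_force: [0.8, -8.2, -4.3]
gripper_width: 0.343
gripper_force: 30.1
```

drive_tool:
  steps: [0,0,0,0,-0.002,0,0,0,0,0,0,0,0,0]

```text
time_s: 6.37
tcp_pos: [0.479, -0.2902, 0.2276]
ee_rot: [[-1.0, -0.001, 0.001], [-0.001, 1.0, -0.002], [-0.001, -0.002, -1.0]]
wrist_force: [0.1, -4.2, -2.1]
gripper_width: 0.343
gripper_force: 30.0
```

drive_tool:
  steps: [0,0,0,0,-0.003,0,0,0,0,0,0,0,0,0,0,0,0,0,0,0.008,0,0,0,0,0,0,0,0]

```text
time_s: 6.7
tcp_pos: [0.4778, -0.2922, 0.2171]
ee_rot: [[-1.0, 0.0, -0.002], [0.0, 1.0, 0.002], [0.002, 0.002, -1.0]]
wrist_force: [-0.3, -0.5, -0.6]
gripper_width: 0.341
gripper_force: 30.0
```

drive_tool:
  steps: [0,0,0,0,0,0.005,0,0,0,0,0,0,0.004,0,0,0,0,0,0,0,0]

```text
time_s: 6.95
tcp_pos: [0.4779, -0.2928, 0.2082]
ee_rot: [[-1.0, 0.0, -0.002], [0.0, 1.0, 0.001], [0.002, 0.001, -1.0]]
wrist_force: [0.5, 0.7, -0.1]
gripper_width: 0.344
gripper_force: 30.0
```

drive_tool:
  steps: [0,0,0,0,0,0.002,0,0,0,0,0,0,0,0]

```text
time_s: 7.12
tcp_pos: [0.4784, -0.2931, 0.2071]
ee_rot: [[-1.0, 0.0, -0.001], [0.0, 1.0, 0.0], [0.001, 0.0, -1.0]]
wrist_force: [-0.7, 0.6, -1.1]
gripper_width: 0.347
gripper_force: 30.0
```

drive_tool:
  steps: [0,0,0,0,0,0.0015,0,0,0,0,0,0,0,0]

```text
time_s: 7.28
tcp_pos: [0.4788, -0.2934, 0.2065]
ee_rot: [[-1.0, 0.0, 0.001], [0.0, 1.0, -0.0], [-0.001, -0.0, -1.0]]
wrist_force: [0.2, 0.1, 1.1]
gripper_width: 0.348
gripper_force: 30.0
```

drive_tool:
  steps: [0,0,0,0,0,0.0015,0,0,0,0,0,0,0,0]

```text
time_s: 7.45
tcp_pos: [0.4793, -0.2935, 0.2064]
ee_rot: [[-1.0, -0.0, 0.003], [-0.0, 1.0, -0.001], [-0.003, -0.001, -1.0]]
wrist_force: [-0.9, 0.8, 6.2]
gripper_width: 0.344
gripper_force: 30.0
```

drive_tool:
  steps: [0,0,0,0,0,0,0.5,0,0,0,0,0,0,0.6,0,0,0,0,0,0,0.7,0,0,0,0,0,0,0.7,0,0,0,0,0,-0.02,0.7,0,0,0,0,0,-0.03,0.7,0,0,0,0,0,-0.03,0.7,0,0,0,0,0,-0.03,0.7]

```text
time_s: 8.12
tcp_pos: [0.4782, -0.2932, 0.3153]
ee_rot: [[-1.0, 0.0, -0.001], [0.0, 1.0, 0.0], [0.001, 0.0, -1.0]]
wrist_force: [0.3, -0.3, 1.1]
gripper_width: 0.695
gripper_force: 0.0
```

```bash
python3 - <<'E'
from h import *
at()
i=r.capture("side")
cv2.imwrite("pics/e.png",cv2.resize(i[40:200,270:470],None,fx=3.7,fy=3.7,interpolation=2))
E
```

```text
8.1167 [ 0.4782 -0.2932  0.3153] [[-1.0, 0.0, -0.001], [0.0, 1.0, 0.0], [0.001, 0.0, -1.0]] [-15.   13.3  -1.4   0.  -75.3 -75.1] 0.694802903438535 0.0 [ 0.3 -0.3  1.1]
```

View pics/e.png

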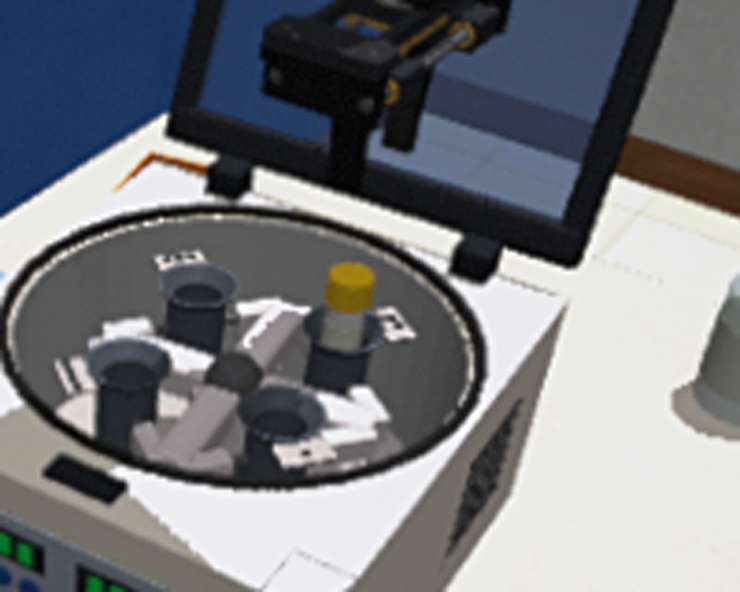

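Yellow sits upright and low in bucket b, with its cap at crop (350,288). Contact suggests a y bias of about −2 mm, so I'll apply that. Green is next, into d.

drive_tool:
  steps: [0,0,0,-0.006,0.04,0,1,0,0,0,-0.006,0.04,0,1,0,0,0,-0.006,0.04,0,1,0,0,0,-0.006,0.04,0,1,0,0,0,-0.006,0.04,0,1,0,0,0,-0.006,0.04,0,1,0,0,0,-0.006,0.04,0,1,0,0,0,-0.006,0.04,0,1,0,0,0,-0.006,0.04,0,1,0,0,0,-0.006,0.04,0,1]

```text
time_s: 9.0
tcp_pos: [0.5383, 0.1087, 0.3143]
ee_rot: [[-1.0, -0.0, -0.0], [-0.0, 1.0, -0.0], [0.0, -0.0, -1.0]]
wrist_force: [1.7, -0.4, 0.3]
gripper_width: 0.998
gripper_force: 0.0
```

drive_tool:
  steps: [0,0,0,-0.006,0.04,0,1,0,0,0,-0.006,0.04,0,1,0,0,0,-0.006,0.04,0,1,0,0,0,-0.006,0.04,0,1,0,0,0,-0.006,0.035,0.02,1,0,0,0,-0.006,0.035,0.02,1,0,0,0,0,0.01,0.035,1,0,0,0,0,0,0.035,1,0,0,0,0,0,0,1]

```text
time_s: 9.75
tcp_pos: [0.5705, 0.3453, 0.1947]
ee_rot: [[-1.0, 0.0, -0.015], [0.0, 1.0, -0.01], [0.015, -0.01, -1.0]]
wrist_force: [-1.5, -0.4, -1.7]
gripper_width: 1.001
gripper_force: 0.0
```

drive_tool:
  steps: [0,0,0,-0.004,0.008,0,1,0,0,0,0,0,0.035,0.9,0,0,0,0,0,0.035,0.8,0,0,0,0,0,0.025,0.7,0,0,0,0,0,0.016,0.6,0,0,0,0,0,0,0.6]

```text
time_s: 10.25
tcp_pos: [0.5788, 0.3542, 0.0924]
ee_rot: [[-1.0, 0.001, -0.002], [0.001, 1.0, -0.002], [0.002, -0.002, -1.0]]
wrist_force: [-0.5, 0.9, -0.7]
gripper_width: 0.705
gripper_force: 0.0
```

drive_tool:
  steps: [0,0,0,0.003,-0.001,0.009,0.6,0,0,0,0,0,0,0.5,0,0,0,0,0,0,0.5]

```text
time_s: 10.5
tcp_pos: [0.5766, 0.3544, 0.0867]
ee_rot: [[-1.0, 0.0, 0.003], [0.0, 1.0, 0.002], [-0.003, 0.002, -1.0]]
wrist_force: [-0.1, -0.3, -0.8]
gripper_width: 0.543
gripper_force: 0.0
```

drive_tool:
  steps: [0,0,0,0.001,-0.001,0.004,0.4,0,0,0,0,0,0,0.2,0,0,0,0,0,0,0,0,0,0,0,0,0,0,0,0,0,0,0,0,0,0,0,0,0,0,0,0]

```text
time_s: 11.0
tcp_pos: [0.575, 0.353, 0.0811]
ee_rot: [[-1.0, -0.0, 0.001], [-0.0, 1.0, 0.0], [-0.001, 0.0, -1.0]]
wrist_force: [-1.0, 0.7, 1.9]
gripper_width: 0.347
gripper_force: 30.0
```

drive_tool:
  steps: [0,0,0,0,0,-0.02,0,0,0,0,0,0,-0.035,0,0,0,0,0,0,-0.035,0,0,0,0,0,0,-0.04,0,0,0,0,0,0,-0.04,0,0,0,0,0,0,-0.04,0,0,0,0,0,0,-0.04,0,0,0,0,0,-0.04,0,0,0,0,0,0,-0.04,0,0,0,0,0,0,-0.04,0,0]

```text
time_s: 11.83
tcp_pos: [0.5742, 0.2321, 0.331]
ee_rot: [[-1.0, -0.001, 0.001], [-0.001, 1.0, 0.001], [-0.001, 0.001, -1.0]]
wrist_force: [1.6, -0.6, -1.5]
gripper_width: 0.342
gripper_force: 30.0
```

drive_tool:
  steps: [0,0,0,0,-0.04,0,0,0,0,0,0,-0.04,0,0,0,0,0,0,-0.04,0,0,0,0,0,0,-0.04,0,0,0,0,0,0,-0.04,0,0,0,0,0,0,-0.04,0,0,0,0,0,0,-0.04,0,0,0,0,0,0,-0.04,0,0,0,0,0,0,-0.04,0,0,0,0,0,0,-0.03,0,0]

```text
time_s: 12.67
tcp_pos: [0.5739, -0.16, 0.3304]
ee_rot: [[-1.0, 0.002, -0.0], [0.002, 1.0, -0.0], [0.0, -0.0, -1.0]]
wrist_force: [-0.3, -0.7, 0.3]
gripper_width: 0.345
gripper_force: 30.0
```

drive_tool:
  steps: [0,0,0,0,0,0,0,0,0,0,0,0,0,0]

```text
time_s: 12.83
tcp_pos: [0.5741, -0.1588, 0.3299]
ee_rot: [[-1.0, 0.004, -0.001], [0.004, 1.0, 0.0], [0.001, 0.0, -1.0]]
wrist_force: [0.4, -0.2, -0.2]
gripper_width: 0.346
gripper_force: 30.0
```

drive_tool:
  steps: [0,0,0,0.002,-0.01,0,0,0,0,0,0,0,0.025,0,0,0,0,0,0,0.025,0,0,0,0,0,0,0.02,0,0,0,0,0,0,0.015,0,0,0,0,0,0,0.01,0,0,0,0,0,0,0,0,0,0,0,0,0,0,0]

```text
time_s: 13.5
tcp_pos: [0.5727, -0.1668, 0.2357]
ee_rot: [[-1.0, -0.001, -0.0], [-0.001, 1.0, -0.0], [0.0, -0.0, -1.0]]
wrist_force: [0.4, -1.0, -0.4]
gripper_width: 0.346
gripper_force: 30.0
```

drive_tool:
  steps: [0,0,0,0.001,-0.002,0.01,0,0,0,0,0,0,0.01,0,0,0,0,0,0,0.004,0,0,0,0,0,0,0,0]

```text
time_s: 13.83
tcp_pos: [0.5708, -0.1691, 0.21]
ee_rot: [[-1.0, 0.0, -0.003], [0.0, 1.0, 0.001], [0.003, 0.001, -1.0]]
wrist_force: [0.1, 0.6, 0.1]
gripper_width: 0.344
gripper_force: 30.0
```

drive_tool:
  steps: [0,0,0,0,0,0.002,0,0,0,0,0,0,0.0015,0,0,0,0,0,0,0,0]

```text
time_s: 14.08
tcp_pos: [0.5716, -0.1692, 0.208]
ee_rot: [[-1.0, 0.0, 0.0], [0.0, 1.0, 0.0], [-0.0, 0.0, -1.0]]
wrist_force: [-0.6, 0.4, 0.0]
gripper_width: 0.344
gripper_force: 30.0
```

drive_tool:
  steps: [0,0,0,0,0,0.0015,0,0,0,0,0,0,0.001,0,0,0,0,0,0,0,0]

```text
time_s: 14.33
tcp_pos: [0.5719, -0.1693, 0.2061]
ee_rot: [[-1.0, -0.0, 0.001], [-0.0, 1.0, -0.0], [-0.001, -0.0, -1.0]]
wrist_force: [-0.5, 0.1, 1.8]
gripper_width: 0.34
gripper_force: 30.0
```

drive_tool:
  steps: [0,0,0,0,0,0.001,0,0,0,0,0,0,0,0]

```text
time_s: 14.5
tcp_pos: [0.5724, -0.1693, 0.2061]
ee_rot: [[-1.0, -0.0, 0.003], [-0.0, 1.0, -0.001], [-0.003, -0.001, -1.0]]
wrist_force: [-0.7, 0.8, 5.4]
gripper_width: 0.342
gripper_force: 30.0
```

drive_tool:
  steps: [0,0,0,0,0,0,0.5,0,0,0,0,0,0,0.6,0,0,0,0,0,0,0.7,0,0,0,0,0,0,0.7,0,0,0,0,0,-0.02,0.7,0,0,0,0,0,-0.03,0.7,0,0,0,0,0,-0.03,0.7,0,0,0,0,0,-0.03,0.7]

```text
time_s: 15.17
tcp_pos: [0.5712, -0.1693, 0.3152]
ee_rot: [[-1.0, 0.0, -0.002], [0.0, 1.0, 0.0], [0.002, 0.0, -1.0]]
wrist_force: [0.5, 0.1, -0.1]
gripper_width: 0.696
gripper_force: 0.0
```

drive_tool:
  steps: [0,0,0,0.012,0.035,0,1,0,0,0,0.012,0.035,0,1,0,0,0,0.012,0.035,0,1,0,0,0,0.012,0.035,0,1,0,0,0,0.012,0.035,0,1,0,0,0,0.012,0.035,0,1,0,0,0,0.012,0.035,0,1,0,0,0,0.012,0.02,0,1,0,0,0,0,0,0,1,0,0,0,0,0,0,1]

```text
time_s: 16.0
tcp_pos: [0.4751, 0.0967, 0.3145]
ee_rot: [[-1.0, -0.002, -0.0], [-0.002, 1.0, -0.0], [0.0, -0.0, -1.0]]
wrist_force: [0.3, -0.5, -0.5]
gripper_width: 1.004
gripper_force: 0.0
```

```bash
python3 - <<'E'
from h import *
at()
i=r.capture("top");cv2.imwrite("pics/f.png",cv2.resize(i[120:270,130:450],None,fx=2.5,fy=2.5,interpolation=2))
E
```

```text
16.0 [0.4751 0.0967 0.3145] [[-1.0, -0.002, -0.0], [-0.002, 1.0, -0.0], [0.0, -0.0, -1.0]] [  30.8    5.5  -11.2    0.   -73.3 -120.6] 1.003791875156534 0.0 [ 0.3 -0.5 -0.5]
```

View pics/f.png

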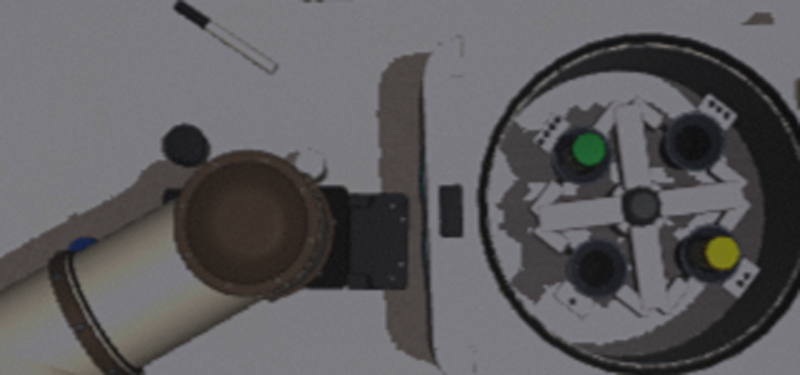

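Green is in d at crop (590,150) and yellow in b at (722,252). The gripper body clears the centrifuge front by about 15 mm. I'll go down to red.

drive_tool:
  steps: [0,0,0,0.003,0,0.03,1,0,0,0,0,0,0.035,1,0,0,0,0,0,0.035,1,0,0,0,0,0,0.035,0.9,0,0,0,0,0,0.03,0.8,0,0,0,0,0,0.025,0.7,0,0,0,0,0,0.015,0.6,0,0,0,0,0,0,0.6]

```text
time_s: 16.72
tcp_pos: [0.4707, 0.0935, 0.1059]
ee_rot: [[-1.0, 0.003, -0.008], [0.003, 1.0, -0.004], [0.008, -0.004, -1.0]]
wrist_force: [-0.7, -0.7, -0.1]
gripper_width: 0.709
gripper_force: 0.0
```

drive_tool:
  steps: [0,0,0,0,0.002,0.001,0.6,0,0,0,0,0,0,0.5,0,0,0,0,0,0,0.5]

```text
time_s: 16.97
tcp_pos: [0.4737, 0.098, 0.1098]
ee_rot: [[-1.0, 0.001, 0.003], [0.001, 1.0, 0.001], [-0.003, 0.001, -1.0]]
wrist_force: [-0.6, -0.4, 0.0]
gripper_width: 0.543
gripper_force: 0.0
```

drive_tool:
  steps: [0,0,0,0.002,-0.001,0.006,0.5,0,0,0,0,0,0,0.3,0,0,0,0,0,0,0,0,0,0,0,0,0,0,0,0,0,0,0,0,0,0,0,0,0,0,0,0]

```text
time_s: 17.47
tcp_pos: [0.4707, 0.0969, 0.1028]
ee_rot: [[-1.0, -0.0, 0.0], [-0.0, 1.0, 0.0], [-0.0, 0.0, -1.0]]
wrist_force: [-0.2, 0.0, 0.7]
gripper_width: 0.393
gripper_force: 30.0
```

drive_tool:
  steps: [0,0,0,0,0,-0.02,0,0,0,0,0,0,-0.03,0,0,0,0,0,0,-0.04,0,0,0,0,0,0,-0.04,0,0,0,0,0,0,-0.04,0,0,0,0,0,0,-0.04,0,0,0,0,0,0,-0.04,0,0,0,0,0,0,-0.02,0,0,0,0,-0.012,-0.037,0,0,0,0,0,-0.012,-0.037,0,0]

```text
time_s: 18.3
tcp_pos: [0.495, 0.0236, 0.3746]
ee_rot: [[-1.0, -0.005, 0.004], [-0.005, 1.0, 0.002], [-0.004, 0.002, -1.0]]
wrist_force: [2.2, -0.7, -1.2]
gripper_width: 0.394
gripper_force: 30.0
```

drive_tool:
  steps: [0,0,0,-0.012,-0.037,0,0,0,0,0,-0.012,-0.037,0,0,0,0,0,-0.012,-0.037,0,0,0,0,0,-0.012,-0.037,0,0,0,0,0,-0.012,-0.037,0,0,0,0,0,-0.012,-0.037,0,0,0,0,0,-0.012,-0.037,0,0,0,0,0,-0.009,-0.037,0,0,0,0,0,0,0,0,0,0,0,0,0,0,0,0]

```text
time_s: 19.13
tcp_pos: [0.5875, -0.2752, 0.3704]
ee_rot: [[-1.0, 0.004, -0.003], [0.004, 1.0, 0.001], [0.003, 0.001, -1.0]]
wrist_force: [-0.3, 0.6, -0.8]
gripper_width: 0.391
gripper_force: 30.0
```

drive_tool:
  steps: [0,0,0,0,-0.002,0.02,0,0,0,0,0,0,0.025,0,0,0,0,0,0,0.025,0,0,0,0,0,0,0.02,0,0,0,0,0,0,0.015,0,0,0,0,0,0,0.01,0,0,0,0,0,0,0,0,0,0,0,0,0,0,0]

```text
time_s: 19.8
tcp_pos: [0.5871, -0.2753, 0.2573]
ee_rot: [[-1.0, -0.0, -0.001], [-0.0, 1.0, -0.001], [0.001, -0.001, -1.0]]
wrist_force: [-0.3, -4.2, -1.5]
gripper_width: 0.394
gripper_force: 30.0
```

drive_tool:
  steps: [0,0,0,0,-0.003,0,0,0,0,0,0,0,0,0,0,0,0,0,0,0.01,0,0,0,0,0,0,0.008,0,0,0,0,0,0,0,0]

```text
time_s: 20.22
tcp_pos: [0.5865, -0.2773, 0.2369]
ee_rot: [[-1.0, 0.001, -0.004], [0.001, 1.0, 0.003], [0.004, 0.003, -1.0]]
wrist_force: [-0.6, -0.6, -0.3]
gripper_width: 0.39
gripper_force: 30.0
```

drive_tool:
  steps: [0,0,0,0,0,0.005,0,0,0,0,0,0,0.003,0,0,0,0,0,0,0,0,0,0,0,0,0,0,0]

```text
time_s: 20.55
tcp_pos: [0.5875, -0.2782, 0.2313]
ee_rot: [[-1.0, 0.0, -0.0], [0.0, 1.0, 0.0], [0.0, 0.0, -1.0]]
wrist_force: [-0.4, -0.6, -0.6]
gripper_width: 0.392
gripper_force: 30.0
```

drive_tool:
  steps: [0,0,0,0,0,0.002,0,0,0,0,0,0,0.002,0,0,0,0,0,0,0,0,0,0,0,0,0,0,0]

```text
time_s: 20.88
tcp_pos: [0.5877, -0.2783, 0.2279]
ee_rot: [[-1.0, 0.0, 0.001], [0.0, 1.0, -0.0], [-0.001, -0.0, -1.0]]
wrist_force: [0.1, 0.4, 1.0]
gripper_width: 0.389
gripper_force: 30.0
```

drive_tool:
  steps: [0,0,0,0,0,0.0015,0,0,0,0,0,0,0,0]

```text
time_s: 21.05
tcp_pos: [0.5882, -0.2784, 0.2278]
ee_rot: [[-1.0, -0.0, 0.003], [-0.0, 1.0, -0.001], [-0.003, -0.001, -1.0]]
wrist_force: [-0.2, 1.0, 5.3]
gripper_width: 0.395
gripper_force: 30.0
```

drive_tool:
  steps: [0,0,0,0,0,0,0.5,0,0,0,0,0,0,0.6,0,0,0,0,0,0,0.7,0,0,0,0,0,0,0.7,0,0,0,0,0,-0.02,0.7,0,0,0,0,0,-0.03,0.7,0,0,0,0,0,-0.03,0.7,0,0,0,0,0,-0.03,0.7]

```text
time_s: 21.72
tcp_pos: [0.5872, -0.2783, 0.3367]
ee_rot: [[-1.0, 0.0, -0.001], [0.0, 1.0, 0.0], [0.001, 0.0, -1.0]]
wrist_force: [1.0, 0.7, 0.6]
gripper_width: 0.696
gripper_force: 0.0
```

drive_tool:
  steps: [0,0,0,0.008,0.04,0,1,0,0,0,0.008,0.04,0,1,0,0,0,0.008,0.04,0,1,0,0,0,0.008,0.04,0,1,0,0,0,0.008,0.04,0,1,0,0,0,0.008,0.04,0,1,0,0,0,0.008,0.04,0,1,0,0,0,0.008,0.04,0,1,0,0,0,0.008,0.04,0,1,0,0,0,0.008,0.04,0,1]

```text
time_s: 22.55
tcp_pos: [0.5067, 0.1235, 0.336]
ee_rot: [[-1.0, 0.0, -0.0], [0.0, 1.0, 0.0], [0.0, 0.0, -1.0]]
wrist_force: [2.0, 0.9, 0.9]
gripper_width: 1.001
gripper_force: 0.0
```

drive_tool:
  steps: [0,0,0,0.008,0.036,0.015,1,0,0,0,0.008,0.036,0.015,1,0,0,0,0.008,0.036,0.015,1,0,0,0,0.008,0.036,0.015,1,0,0,0,0.008,0.036,0.015,1,0,0,0,0,0.02,0.03,1,0,0,0,0,0,0,1,0,0,0,0,0,0,1,0,0,0,0,0,0,1]

```text
time_s: 23.3
tcp_pos: [0.468, 0.3216, 0.2314]
ee_rot: [[-1.0, -0.0, 0.001], [-0.0, 1.0, -0.0], [-0.001, -0.0, -1.0]]
wrist_force: [0.3, -0.6, 0.1]
gripper_width: 1.002
gripper_force: 0.0
```

drive_tool:
  steps: [0,0,0,0.002,0.002,0.03,1,0,0,0,0,0,0.03,0.9,0,0,0,0,0,0.03,0.8,0,0,0,0,0,0.02,0.7,0,0,0,0,0,0.01,0.6,0,0,0,0,0,0,0.6,0,0,0,0,0,0,0.6,0,0,0,0,0,0,0.6]

```text
time_s: 23.97
tcp_pos: [0.4669, 0.3245, 0.1133]
ee_rot: [[-1.0, 0.0, 0.003], [0.0, 1.0, 0.003], [-0.003, 0.003, -1.0]]
wrist_force: [-0.2, -0.4, 0.0]
gripper_width: 0.624
gripper_force: 0.0
```

drive_tool:
  steps: [0,0,0,0.001,-0.001,0.01,0.5,0,0,0,0,0,0,0.3,0,0,0,0,0,0,0,0,0,0,0,0,0,0,0,0,0,0,0,0,0,0,0,0,0,0,0,0]

```text
time_s: 24.47
tcp_pos: [0.4647, 0.3229, 0.1013]
ee_rot: [[-1.0, 0.0, 0.0], [0.0, 1.0, 0.0], [-0.0, 0.0, -1.0]]
wrist_force: [0.4, 1.6, 0.6]
gripper_width: 0.393
gripper_force: 30.0
```

drive_tool:
  steps: [0,0,0,0,0,-0.02,0,0,0,0,0,0,-0.03,0,0,0,0,0,0,-0.04,0,0,0,0,0,0,-0.04,0,0,0,0,0,0,-0.04,0,0,0,0,0,0,-0.04,0,0,0,0,0,0,-0.04,0,0,0,0,0,0,-0.02,0,0,0,0,0,-0.04,0,0,0,0,0,0,-0.04,0,0]

```text
time_s: 25.3
tcp_pos: [0.4647, 0.2434, 0.3721]
ee_rot: [[-1.0, -0.003, 0.002], [-0.003, 1.0, 0.002], [-0.002, 0.002, -1.0]]
wrist_force: [0.6, -0.5, -1.9]
gripper_width: 0.393
gripper_force: 30.0
```

drive_tool:
  steps: [0,0,0,0,-0.04,0,0,0,0,0,0,-0.04,0,0,0,0,0,0,-0.04,0,0,0,0,0,0,-0.04,0,0,0,0,0,0,-0.04,0,0,0,0,0,0,-0.04,0,0,0,0,0,0,-0.04,0,0,0,0,0,0,-0.04,0,0,0,0,0,0,-0.04,0,0,0,0,0,0,-0.04,0,0]

```text
time_s: 26.13
tcp_pos: [0.4639, -0.159, 0.3713]
ee_rot: [[-1.0, -0.0, 0.001], [-0.0, 1.0, 0.0], [-0.001, 0.0, -1.0]]
wrist_force: [1.1, 1.3, 0.0]
gripper_width: 0.394
gripper_force: 30.0
```

drive_tool:
  steps: [0,0,0,0,-0.027,0,0,0,0,0,0,0,0,0,0,0,0,0,0,0,0]

```text
time_s: 26.38
tcp_pos: [0.4641, -0.1855, 0.3705]
ee_rot: [[-1.0, 0.003, -0.001], [0.003, 1.0, 0.0], [0.001, 0.0, -1.0]]
wrist_force: [0.0, -0.0, -0.8]
gripper_width: 0.39
gripper_force: 30.0
```

drive_tool:
  steps: [0,0,0,0.001,0,0.02,0,0,0,0,0,0,0.025,0,0,0,0,0,0,0.025,0,0,0,0,0,0,0.02,0,0,0,0,0,0,0.015,0,0,0,0,0,0,0.01,0,0,0,0,0,0,0,0,0,0,0,0,0,0,0]

```text
time_s: 27.05
tcp_pos: [0.4632, -0.1839, 0.2559]
ee_rot: [[-1.0, -0.001, -0.002], [-0.001, 1.0, -0.0], [0.002, -0.0, -1.0]]
wrist_force: [-0.3, -2.4, -1.3]
gripper_width: 0.391
gripper_force: 29.9
```

drive_tool:
  steps: [0,0,0,0,-0.002,0,0,0,0,0,0,0,0,0,0,0,0,0,0,0.01,0,0,0,0,0,0,0.008,0,0,0,0,0,0,0.004,0,0,0,0,0,0,0,0,0,0,0,0,0,0,0]

```text
time_s: 27.63
tcp_pos: [0.4636, -0.1862, 0.2337]
ee_rot: [[-1.0, 0.0, -0.001], [0.0, 1.0, 0.0], [0.001, 0.0, -1.0]]
wrist_force: [-1.3, 0.7, -0.5]
gripper_width: 0.393
gripper_force: 30.0
```

Contact is expected at z ≈ 0.2263.

drive_tool:
  steps: [0,0,0,0,0,0.004,0,0,0,0,0,0,0.002,0,0,0,0,0,0,0,0,0,0,0,0,0,0,0]

```text
time_s: 27.97
tcp_pos: [0.4636, -0.1862, 0.228]
ee_rot: [[-1.0, 0.0, 0.0], [0.0, 1.0, -0.0], [-0.0, -0.0, -1.0]]
wrist_force: [-0.9, -1.0, -1.5]
gripper_width: 0.395
gripper_force: 30.0
```

drive_tool:
  steps: [0,0,0,0,0,0.001,0,0,0,0,0,0,0,0]

```text
time_s: 28.13
tcp_pos: [0.4636, -0.1862, 0.227]
ee_rot: [[-1.0, 0.0, 0.0], [0.0, 1.0, 0.0], [-0.0, 0.0, -1.0]]
wrist_force: [-1.1, -0.3, -0.2]
gripper_width: 0.393
gripper_force: 30.0
```

drive_tool:
  steps: [0,0,0,0,0,0.0015,0,0,0,0,0,0,0,0]

```text
time_s: 28.3
tcp_pos: [0.4639, -0.1863, 0.2262]
ee_rot: [[-1.0, -0.0, 0.001], [-0.0, 1.0, -0.0], [-0.001, -0.0, -1.0]]
wrist_force: [0.2, 0.8, 2.7]
gripper_width: 0.388
gripper_force: 30.0
```

drive_tool:
  steps: [0,0,0,0,0,0,0.5,0,0,0,0,0,0,0.6,0,0,0,0,0,0,0.7,0,0,0,0,0,0,0.7,0,0,0,0,0,-0.02,0.7,0,0,0,0,0,-0.03,0.7,0,0,0,0,0,-0.03,0.7,0,0,0,0,0,-0.03,0.7,0,0,0,0,0,-0.03,0.7]

```text
time_s: 29.05
tcp_pos: [0.4632, -0.1862, 0.3669]
ee_rot: [[-1.0, 0.0, -0.0], [0.0, 1.0, 0.0], [0.0, 0.0, -1.0]]
wrist_force: [0.5, -0.6, 0.6]
gripper_width: 0.7
gripper_force: 0.0
```

drive_tool:
  steps: [0,0,0,0,0.04,0,1,0,0,0,0,0.04,0,1,0,0,0,0,0.04,0,1,0,0,0,0,0.04,0,1,0,0,0,0,0.04,0,1,0,0,0,0,0.04,0,1,0,0,0,0,0.04,0,1,0,0,0,0,0,0,1,0,0,0,0,0,0,1]

```text
time_s: 29.8
tcp_pos: [0.4634, 0.0956, 0.3651]
ee_rot: [[-1.0, -0.004, -0.001], [-0.004, 1.0, -0.0], [0.001, -0.0, -1.0]]
wrist_force: [0.5, -0.0, 0.3]
gripper_width: 1.001
gripper_force: 0.0
```

```bash
python3 - <<'E'
from h import *
at()
i=r.capture("top");j=r.capture("side")
a=cv2.resize(i[130:270,310:450],None,fx=2.8,fy=2.8,interpolation=2);b=cv2.resize(j[80:220,220:360+0],None,fx=2.8,fy=2.8,interpolation=2)
b=cv2.resize(j[70:210,260:400],None,fx=2.8,fy=2.8,interpolation=2)
cv2.imwrite("pics/g.png",np.hstack([a,b]));cv2.imwrite("pics/h.png",i)
E
```

```text
29.8 [0.4634 0.0956 0.3651] [[-1.0, -0.004, -0.001], [-0.004, 1.0, -0.0], [0.001, -0.0, -1.0]] [  31.4    3.    -6.8   -0.   -80.2 -121.2] 1.000602277473001 0.0 [ 0.5 -0.   0.3]
```

View pics/g.png

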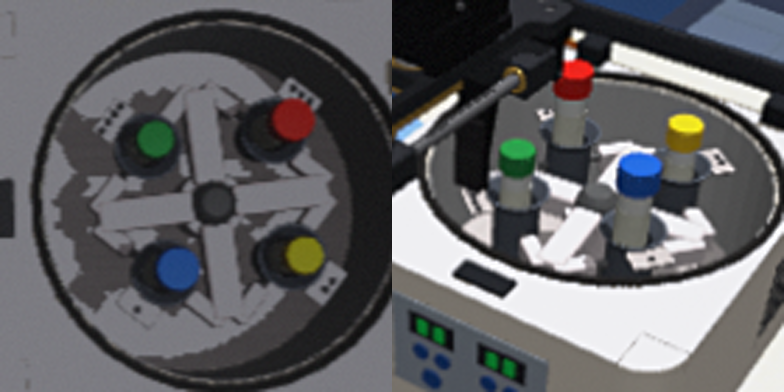

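View pics/h.png

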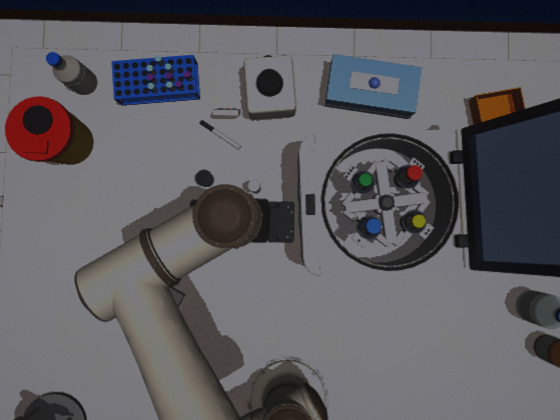

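Both views show all four tubes upright in their buckets: red (c) opposite blue (a), green (d) opposite yellow (b). The pot at (204,178) and the white cap at (253,186) have not moved, and the arm touches nothing.

```bash
python3 -c "
from station import r
print(r.finish_job())"
```

```text
the job is handed in; nothing more can be done
None
```

The centrifuge is loaded and the job handed in at about 30 s: red (bucket c) sits opposite blue (a), green (d) opposite yellow (b), all upright on their bucket floors, with the white-capped tube and pot left where they stood.

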